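# Lay out the repair kit

### The arm

A 6-joint arm with a two-finger parallel gripper is mounted at the origin on the work surface; the furniture and walls round the work are solid. World frame = base frame: x ahead of the robot, y to its left, z up, the work surface at z = 0. Lengths are in m, angles in rad, forces in N, time in s.
With the tool pointing down it reaches from about 0.4 to 0.825 m from the base axis. Payload 7 kg.
Tool frame: the origin (TCP) lies at the centre of the arm's flange, where the gripper is bolted on; the fingertips stand 178 mm ahead of it and the grasp point (between the pads) lies arm.tcp_to_grasp ahead of it (arm.tcp_to_grasp is the distance from the TCP to the grasp point, in m); z points along the fingers, y is the direction in which the jaws open and shut (so a half turn about z gives the same grasp; the last joint's range is limited). The gripper opens to 88 mm and grips with 3 to 60 N. Pads are 19 mm wide; open, the fingers measure 130 mm over their backs; the gripper's body (78 mm by 193 mm) begins 47 mm behind the grasp point.
Start: joints at [0.968, 0.359, 0.012, 0, -1.224, -0.288], TCP at [0.525, 0.424, 0.405] pointing down, gripper open.
Joint ranges: [-3.07, 3.07], [-1.43, 2.12], [-1.02, 1.25], [-3.03, 1.67], [-3.05, -0], [-3.03, 3.03]. Speed limits (rad/s): [2.39, 2.39, 3.01, 3.14, 3.14, 3.14].

### API

Orientations are given as [roll, pitch, yaw] about the fixed x, y, z axes, in that order (R = Rz(yaw) Ry(pitch) Rx(roll)).
In Python, from station import arm gives the robot as it stands.
- The arm moves only by the tool move_arm, never from a script. Its argument "deltas" is a list of rows, each a list of 6 numbers: the shift along the world's x, y, z in mm, then the turn, a rotation vector about the world's x, y, z in degrees. In form: [[tx, ty, tz, ax, ay, az], ...]. A call has exactly 5 rows; each row shifts and turns the commanded pose from where the row before left it; what a row does not reach is not made up. A row lasts 1/12 s, in which the tool goes at most 41.7 mm and 7.16 degrees, less where a joint would pass 70% of its speed; a pose out of reach is approached as far as the arm can. A call with a gripper value outside its range is refused whole. "claw" is the closure in counts, from 0 (fully open) to 255 (shut), set as the call begins (left out, the last holds). The fingers move at their own pace and stop on an object; "squeeze" is the grip in N (left out, the last holds). Time passes only in rows, so rows that do not move let the fingers close, or fill a call up. It gives the time, the measured TCP pose, the force and the opening at its end, in the units of the state.
- arm.get_state(): the state, without advancing time (a new reading comes with each control period).
- arm.grab_frame(name): name is "scene" or "top"; returns the picture (384x512x3 uint8, red, green, blue); there is no depth.
- arm.calibration(name): a dict with "intrinsics" (3x3 intrinsics, pixels), "T" (4x4, takes a point from camera to world coordinates). Camera axes: x right, y up, looking along -z (the intrinsics and any distortion apply to the point x, -y, -z); pixel columns grow to the right and rows downward; lengths in m; the calibration is good to about 2 mm. A picture is of the moment at which its call begins. calibration takes no time and is no camera call.
- arm.job_done(): hands the job in, once; it reports no verdict.
Trained networks look in the newest picture that a camera, given by its name, has taken for a name from the list of things; names that differ only in an ending like _2 or _b are one class to them, and where a whole thing is asked for, a point or a joint stands for the part that bears it (a point fixed in the world has none). Each returns a list of dicts, best first, with "score" (0 to 1); they miss things now and then, are a little off and sometimes report something else, mostly with a low value. They report only what shows in the picture. A call takes as long as a camera call. They do not tell look-alikes from the thing itself.
- arm.spot_in(thing, camera): "xy" ([column, row] in pixels, amid what is visible of it).
- arm.masks_of(thing, camera): "pixels" (384x512 bool, what is visible of it) and "xy" ([column, row] in pixels, amid what is visible of it).
- arm.spot_point(thing, camera): "xy" ([column, row] in pixels: a listed point, or the origin of a listed thing).
The state is a dict: "t": time; "q": joint angles; "qd": joint speeds; "joint_efforts": joint torques, N m; "eef_pos": TCP position; "ee_rot": TCP orientation; "force": force on the tool from outside, world axes, zero at the start; "moment": the same for the moment, N m; "width": finger opening in m.
Only numpy, scipy, OpenCV 4.12 (cv2) and the standard library are available. Lean on these libraries where they do the work, as an engineer would, in place of code of your own. Each camera call takes 0.05 s, during which the arm holds its last target. There are 200 camera calls.

### The job

Lay out the kit for the next repair: put the flux bottle in the small round cup, the solder spool in the wide round dish, the square heat sink in the square tray and the long flat heat sink in the oblong tray. Everything must stand or lie fully down inside the rim of its own holder, right way up; never tip the bottle or the spool over, and do not disturb the roll of black tape and the black pot that stand near them.

Things in the scene. Friction and masses are not known exactly. Their poses are not given: they have to be found in the camera images.
- bottle: Small brown dropper bottle with black cap, standing upright; round body 33 mm diameter up to 70 mm high, then a cap 24 mm in diameter and a rubber bulb 13 mm wide; 102 mm high in all. Origin: centre of its underside, z up. Grip the body, e.g. 45 to 60 mm above its foot.
- spool: Grey solder spool standing upright on one flange: flanges 63 mm diameter, 70 mm high in all, white wound core narrower. Origin: centre of its underside, z up. Grip it across the 63 mm flanges (it behaves as a solid cylinder: the core cannot be reached).
- square_sink: Bare aluminium heat sink, the shorter and higher of the two: square base 40 x 40 mm, 30 mm high, seven thin upright fins running along its x on an 8 mm base, standing on its base with the fins up. Origin: centre of its underside. May be gripped across either pair of sides, 40 mm (it behaves as a solid block). Any of the four quarter turns is good.
- long_sink: Bare aluminium heat sink, the longer and lower of the two: 62 mm along its x, 40 mm along its y, 18 mm high, seven thin upright fins running along its x on a 6 mm base, lying on its base with the fins up. Origin: centre of its underside. Grip it across its 40 mm width (it behaves as a solid block). Either way round is good.
- bottle_cup: Fixed bare-metal round cup, the smaller of the two round holders: inside diameter 52 mm, outside 58 mm, rim 15 mm above the bench, inner floor 3 mm above the bench. Origin: centre of its underside, on the bench. Near the holders stand the slotted fixture plate, 210 mm high (red clamp lever 280 mm), and behind them the orange tester, 160 mm: keep clear, carry things above 220 mm.
- spool_dish: Fixed bare-metal round dish, the wider of the two round holders: inside diameter 78 mm, outside 84 mm, rim 11 mm above the bench, inner floor 3 mm above the bench. Origin: centre of its underside, on the bench.
- square_tray: Fixed bare-metal square tray, inside 56 x 56 mm (outside 62 x 62), sides along its x and y, inner floor 3 mm above the bench, rim only at the four corners (angles with 12 mm legs, 11 mm above the bench), open between them for the fingers. Origin: centre of its underside, on the bench.
- long_tray: Fixed bare-metal oblong tray, inside 78 mm along its x and 56 mm along its y (outside 84 x 62), inner floor 3 mm above the bench, rim only at the four corners (angles with 15 mm legs, 11 mm above the bench), open between them for the fingers. Origin: centre of its underside, on the bench.
- tape_roll: Loose roll of black tape lying flat, 62 mm diameter, 19 mm high. Bystander: stays where it is. Origin: centre of its underside.
- black_pot: Loose small black open pot, 62 mm diameter, 42 mm high. Bystander: stays where it is. Origin: centre of its underside.
Mind the look-alikes: they are no part of the job. What is shaped like the bottle but pink is not meant.

How it is judged:
At the end, for the whole second after the job is handed in: Each thing at rest on its own holder's floor, within 14 mm of its centre and tilted under 0.1 rad; square heat sink squared to its tray within 0.5 rad, long one along its tray within 0.35 rad. Tape roll and black pot within 25 mm of their start (horizontal distance between bottle and bottle_cup below 0.014 m and z of bottle in the frame of bottle_cup below 0.006 m and angle between each of bottle, spool, square_sink, long_sink's own z axis and vertical below 0.1 rad and linear speed of each of bottle, spool, square_sink, long_sink below 0.02 m/s and horizontal distance between spool and spool_dish below 0.014 m and z of spool in the frame of spool_dish below 0.006 m and horizontal distance between square_sink and square_tray below 0.014 m and z of square_sink in the frame of square_tray below 0.006 m and horizontal distance between long_sink and long_tray below 0.014 m and z of long_sink in the frame of long_tray below 0.006 m and angle between the x axis of long_sink and the x axis of long_tray, either way round below 0.35 rad and (angle between the x axis of square_sink and the x axis of square_tray, either way round below 0.5 rad or angle between the x axis of square_sink and the y axis of square_tray, either way round below 0.5 rad) and distance of each of tape_roll, black_pot from where it was at the start of the episode below 0.025 m); the robot touches nothing.
It fails at once if the bottle is tipped over (more than 0.7 rad) (angle between bottle's own z axis and vertical above 0.7 rad).
It fails at once if the spool is tipped over (more than 0.7 rad) (angle between spool's own z axis and vertical above 0.7 rad).
It fails at once if the tape roll is moved more than 25 mm (distance of tape_roll from where it was at the start of the episode above 0.025 m).
It fails at once if the black pot is moved more than 25 mm (distance of black_pot from where it was at the start of the episode above 0.025 m).
It also fails if it takes over 120 s, if anything falls off the work surface, if the arm or the gripper's body presses on something with over 40 N, if the wrist force passes 120 N, or if a joint passes its speed limit or range.

## Working session

There is one attempt and no reset: what is moved stays moved. The work goes in short steps, Python scripts to look and compute and a tool call to move; the robot and the scene stay as the last step left them, time stands still between calls to the robot, and variables do not carry over. Pictures are saved under pics/ and viewed, about 12 in all and at most 16, crops included, and the job is handed in when it is done.

Besides the shell and the picture viewer there is one more tool, called after "Emit:" as name(argument=value, ...) on one line, values as JSON. move_arm: Moves the arm, as the interface text tells. Its arguments: {"type":"object","properties":{"deltas":{"type":"array","items":{"type":"array","items":{"type":"number"}}},"claw":{"type":"number"},"squeeze":{"type":"number"}},"required":["deltas"]}

```bash
mkdir -p pics; cat > h.py <<'E'
import numpy as np, cv2
from station import arm
def ray(cam,uv):
    c=arm.calibration(cam);K=np.array(c["intrinsics"]);T=np.array(c["T"])
    p=np.linalg.inv(K)@[uv[0],uv[1],1];d=T[:3,:3]@[p[0],-p[1],-p[2]];return T[:3,3],d
def at(cam,uv,z):
    o,d=ray(cam,uv);return o+d*(z-o[2])/d[2]
def pix(cam,P):
    c=arm.calibration(cam);K=np.array(c["intrinsics"]);T=np.linalg.inv(np.array(c["T"]))
    p=T[:3,:3]@np.array(P)+T[:3,3];q=K@[p[0],-p[1],-p[2]];return q[:2]/q[2]
def save(cam,name):
    im=arm.grab_frame(cam);cv2.imwrite(f"pics/{name}.png",cv2.cvtColor(im,cv2.COLOR_RGB2BGR));return im
E
python3 - <<'E'
from h import *
print(arm.get_state(),arm.tcp_to_grasp)
for c in("scene","top"):
    save(c,c+"0");k=arm.calibration(c);print(c,k)
    for t in "bottle spool square_sink long_sink bottle_cup spool_dish square_tray long_tray tape_roll black_pot".split():
        print(t,[(np.round(r["xy"],1).tolist(),round(r["score"],2),at(c,r["xy"],0).round(3).tolist()) for r in arm.spot_point(t,c)][:4])
E
```

```text
{'t': 0.0, 'q': array([ 9.68041644e-01,  3.59394225e-01,  1.10271946e-02, -3.56155038e-04,
       -1.22410770e+00, -2.88086256e-01]), 'qd': array([-1.75047100e-03,  1.27421071e-04,  8.04429298e-04,  1.43452097e-03,
        6.02173119e-04,  5.81366612e-05]), 'joint_efforts': array([ 3.58795136e-03, -5.82722461e+01,  2.93066168e+01,  6.99795976e+00,
        6.77579563e-03, -1.61416601e-04]), 'eef_pos': array([0.5247274 , 0.42427149, 0.40370283]), 'ee_rot': array([ 3.13988829e+00, -1.55903429e-04, -8.90962104e-01]), 'force': array([ 0.07986509,  0.15996528, -0.09274961]), 'moment': array([0.10627293, 0.03971578, 0.00655417]), 'width': 0.08773475783201229} 0.1593
scene {'intrinsics': array([[428.49413455,   0.        , 257.67673592],
       [  0.        , 428.49413455, 188.72932937],
       [  0.        ,   0.        ,   1.        ]]), 'T': array([[ 0.89965654,  0.24612003, -0.36061481,  0.19069824],
       [-0.43591316,  0.46010413, -0.77348814, -0.72960953],
       [-0.02445056,  0.85307041,  0.52122265,  0.50938336],
       [ 0.        ,  0.        ,  0.        ,  1.        ]])}
bottl
[... 1117 characters left out ...]
 ,  0.        ,  0.        ,  1.        ]])}
bottle [([251.9, 229.7], 0.7, [0.422, -0.001, 0.0]), ([289.7, 223.4], 0.47, [0.441, -0.097, 0.0])]
spool [([326.8, 202.6], 0.96, [0.497, -0.191, 0.0])]
square_sink []
long_sink [([280.1, 189.2], 0.61, [0.528, -0.071, 0.0])]
bottle_cup [([195.8, 169.6], 0.71, [0.575, 0.15, 0.0])]
spool_dish [([223.3, 136.6], 0.56, [0.665, 0.081, 0.0])]
square_tray [([159.9, 154.5], 0.59, [0.613, 0.246, 0.0]), ([328.5, 205.6], 0.44, [0.489, -0.196, 0.0])]
long_tray [([239.6, 170.8], 0.92, [0.574, 0.035, 0.0])]
tape_roll [([365.3, 188.7], 0.79, [0.535, -0.289, 0.0])]
black_pot [([322.3, 253.5], 0.71, [0.367, -0.181, 0.0]), ([160.8, 156.3], 0.52, [0.608, 0.244, 0.0])]
```

```bash
ls pics
```

```text
scene0.png
top0.png
```

```bash
python3 - <<'E'
import cv2
a=cv2.imread("pics/top0.png")[100:290,110:400];cv2.imwrite("pics/topc.png",cv2.resize(a,None,fx=2.75,fy=2.75,interpolation=cv2.INTER_CUBIC))
a=cv2.imread("pics/scene0.png")[90:340,130:400];cv2.imwrite("pics/scenec.png",cv2.resize(a,None,fx=2.4,fy=2.4,interpolation=cv2.INTER_CUBIC))
E
```

```text
(no output)
```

View pics/topc.png

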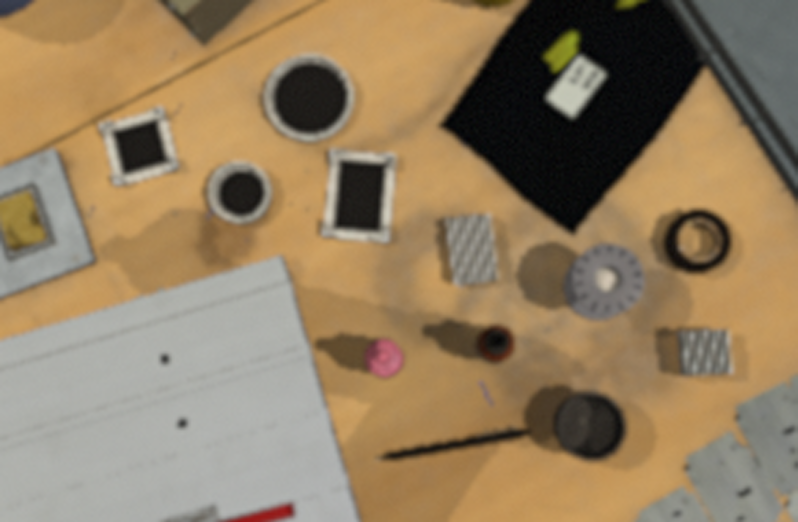

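View pics/scenec.png

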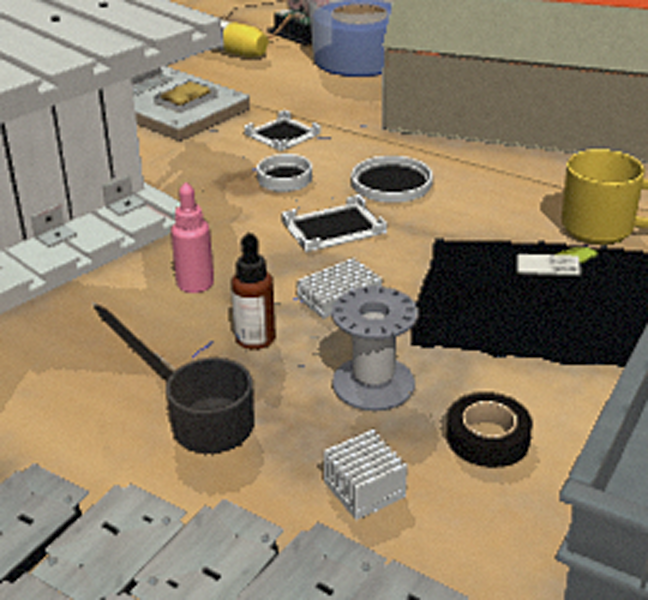

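The top crop shows every object. The brown bottle is at about full-frame (290,225), the spool at (330,202), the square sink at (366,228) and the long sink at (281,190). The holders are at upper left and the pink look-alike is at (250,230). The pot has a handle pointing towards the pink bottle. Next I'll fit poses from the mask hulls.

```bash
cat > fit.py <<'E'
from h import *
from scipy.optimize import minimize
def cyl(prof):
    a=np.linspace(0,2*np.pi,48,endpoint=False)
    return np.vstack([np.c_[r*np.cos(a),r*np.sin(a),0*a+z] for r,z in prof])
def box(l,w,h): return np.array([[x,y,z] for x in(-l/2,l/2) for y in(-w/2,w/2) for z in(0,h)])
M=dict(bottle=cyl([(.0165,0),(.0165,.07),(.012,.07),(.012,.085),(.0065,.102)]),spool=cyl([(.0315,0),(.0315,.07)]),
 square_sink=box(.04,.04,.03),long_sink=box(.062,.04,.018),bottle_cup=cyl([(.029,0),(.029,.015)]),spool_dish=cyl([(.042,0),(.042,.011)]),
 square_tray=box(.062,.062,.011),long_tray=box(.084,.062,.011),tape_roll=cyl([(.031,0),(.031,.019)]),black_pot=cyl([(.031,0),(.031,.042)]))
S=8
def hullimg(p):
    im=np.zeros((384*3,512*3),np.uint8);cv2.fillConvexPoly(im,cv2.convexHull(np.round((p+.5)*3*S).astype(np.int32)),1,shift=3);return im
def hullmask(m):
    n,l,st,_=cv2.connectedComponentsWithStats(m.astype(np.uint8)); m=l==1+st[1:,4].argmax()
    ys,xs=np.nonzero(m);return hullimg(np.vstack([np.c_[xs+a,ys+b] for a in(-.5,.5) for b in(-.5,.5)]))
def fit(t,cam,x0,z=0,n0=(0,.4,.8,1.2)):
    e=pix(cam,[x0[0],x0[1],z+.01]); rs=[r for r in arm.masks_of(t,cam) if np.hypot(*(np.array(r["xy"])-e))<30]
    if not rs: return None
    m=hullmask(rs[0]["pixels"]);best=None
    def cost(v):
        c,s=np.cos(v[2]),np.sin(v[2]);P=M[t]@np.array([[c,s,0],[-s,c,0],[0,0,1]])+[v[0]/100,v[1]/100,z]
        h=hullimg(np.array([pix(cam,p) for p in P]));return 1-(h&m).sum()/max(1,(h|m).sum())
    for a in (n0 if len(M[t])==8 else (0,)):
        r=minimize(cost,[x0[0]*100,x0[1]*100,a],method="Nelder-Mead",options=dict(initial_simplex=[[x0[0]*100+i,x0[1]*100+j,a+k] for i,j,k in((0,0,0),(1,0,0),(0,1,0),(0,0,.3))],maxiter=70))
        if best is None or r.fun<best.fun: best=r
    v=best.x;return (v[0]/100).round(4),(v[1]/100).round(4),v[2].round(3),"iou",round(1-best.fun,3),"sc",round(rs[0]["score"],2)
E
cat > m1.py <<'E'
from fit import *
G=dict(bottle=(.44,-.097),spool=(.5,-.188),square_sink=(.431,-.291),long_sink=(.528,-.075),bottle_cup=(.575,.153),spool_dish=(.666,.086),square_tray=(.612,.24),long_tray=(.574,.036),tape_roll=(.534,-.288),black_pot=(.37,-.18))
for cam in("top","scene"):
    for t,g in G.items(): print(cam,t,fit(t,cam,g))
E
python3 m1.py
```

```text
Traceback (most recent call last):
  File "m1.py", line 4, in <module>
    for t,g in G.items(): print(cam,t,fit(t,cam,g))
                                      ~~~^^^^^^^^^
  File "fit.py", line 24, in fit
    r=minimize(cost,[x0[0]*100,x0[1]*100,a],method="Nelder-Mead",options=dict(initial_simplex=[[x0[0]*100+i,x0[1]*100+j,a+k] for i,j,k in((0,0,0),(1,0,0),(0,1,0),(0,0,.3))],maxiter=70))
  File "fit.py", line 22, in cost
    h=hullimg(np.array([pix(cam,p) for p in P]));return 1-(h&m).sum()/max(1,(h|m).sum())
                        ~~~^^^^^^^
  File "h.py", line 9, in pix
    c=arm.calibration(cam);K=np.array(c["intrinsics"]);T=np.linalg.inv(np.array(c["T"]))
ValueError: time passes only in moves, steps and waits
```

```bash
sed -i 's/arm.calibration(cam)/cal(cam)/; s/^def ray/import functools\n@functools.lru_cache(None)\ndef cal(c): return arm.calibration(c)\ndef ray/' h.py
time python3 m1.py; python3 -c "
from h import *;print(arm.get_state()['t'])"
```

```text
top bottle (np.float64(0.4345), np.float64(-0.0933), np.float64(0.22), 'iou', np.float64(0.918), 'sc', 0.51)
top spool (np.float64(0.4919), np.float64(-0.1919), np.float64(0.144), 'iou', np.float64(0.912), 'sc', 0.9)
top square_sink (np.float64(0.4329), np.float64(-0.2862), np.float64(0.082), 'iou', np.float64(0.937), 'sc', 0.65)
top long_sink (np.float64(0.5234), np.float64(-0.0731), np.float64(0.154), 'iou', np.float64(0.905), 'sc', 0.6)
top bottle_cup (np.float64(0.5736), np.float64(0.146), np.float64(0.447), 'iou', np.float64(0.962), 'sc', 0.58)
top spool_dish (np.float64(0.6662), np.float64(0.0845), np.float64(0.15), 'iou', np.float64(0.968), 'sc', 0.74)
top square_tray (np.float64(0.6156), np.float64(0.2445), np.float64(1.867), 'iou', np.float64(0.963), 'sc', 0.94)
top long_tray (np.float64(0.5736), np.float64(0.0332), np.float64(-0.069), 'iou', np.float64(0.964), 'sc', 0.65)
top tape_roll (np.float64(0.5348), np.float64(-0.2807), np.float64(-0.138), 'iou', np.float64(0.9), 'sc', 0.64)
top black_pot (np.float64(0.3645), np.float64(-0.1818), np.float64(0.175), 'iou', np.float64(
[... 505 characters left out ...]
39), np.float64(0.1449), np.float64(0.465), 'iou', np.float64(0.967), 'sc', 0.86)
scene spool_dish (np.float64(0.667), np.float64(0.0832), np.float64(-0.007), 'iou', np.float64(0.97), 'sc', 0.7)
scene square_tray (np.float64(0.617), np.float64(0.2421), np.float64(1.911), 'iou', np.float64(0.92), 'sc', 0.64)
scene long_tray (np.float64(0.5734), np.float64(0.0334), np.float64(-0.061), 'iou', np.float64(0.969), 'sc', 0.92)
scene tape_roll (np.float64(0.538), np.float64(-0.2811), np.float64(-0.101), 'iou', np.float64(0.916), 'sc', 0.89)
scene black_pot (np.float64(0.3675), np.float64(-0.1772), np.float64(0.21), 'iou', np.float64(0.925), 'sc', 0.73)
2.15
real	0m40.407s
user	0m28.157s
sys	0m8.949s
```

```bash
python3 - <<'E'
from h import *
f=lambda c:(c[0]/2.75+110,c[1]/2.75+100)
for n,c,z in [("plate corner",(285,258),.21),("plate edge low",(350,520),.21),("plate left",(0,345),.21),("lever tip",(295,510),.28),("lever l",(215,520),.28),("tester corner",(205,42),.16),("tester l",(160,0),.16),("box l",(740,410),.05),("base corner",(285,258),.03),("wood tile",(95,262),.03),("pot handle",(385,457),.03),("handle mid",(500,437),.03),("pot handle root",(530,430),.03)]: print(n,at("top",f(c),z).round(3))
# scene tester front bottom-left corner, top-left
g=lambda c:(c[0]/2.4+130,c[1]/2.4+90)
for n,c,z in [("plate corner scene",(222,48),.21),("base corner scene",(183,205),.03),("tester front bl",(385,125),0)]: print(n,at("scene",g(c),z).round(3))
E
```

```text
plate corner [0.487 0.072 0.21 ]
plate edge low [0.294 0.016 0.21 ]
plate left [0.416 0.284 0.21 ]
lever tip [0.307 0.049 0.28 ]
lever l [0.299 0.103 0.28 ]
tester corner [0.67  0.152 0.16 ]
tester l [0.705 0.191 0.16 ]
box l [ 0.382 -0.31   0.05 ]
base corner [0.509 0.096 0.03 ]
wood tile [0.501 0.271 0.03 ]
pot handle [ 0.332 -0.     0.03 ]
handle mid [ 0.352 -0.102  0.03 ]
pot handle root [ 0.359 -0.129  0.03 ]
plate corner scene [0.465 0.009 0.21 ]
base corner scene [0.444 0.089 0.03 ]
tester front bl [0.731 0.206 0.   ]
```

View pics/scene0.png

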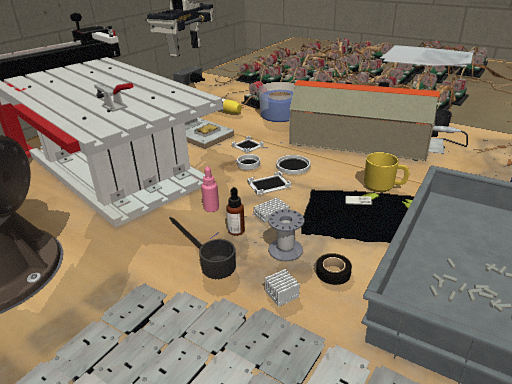

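View pics/top0.png

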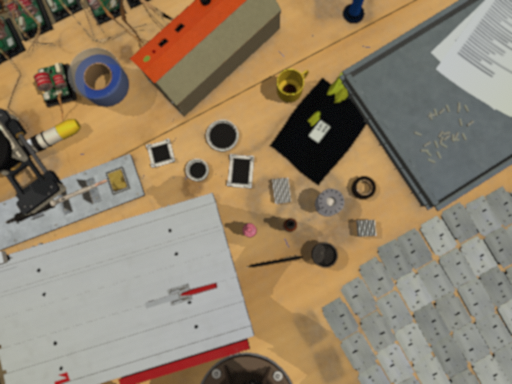

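Pictures viewed so far: 4. The tester's base corner is well behind the holders, and the plate is at left. I'll triangulate the plate corner.

```bash
python3 - <<'E'
from h import *
def tri(a,b):
    o1,d1=ray("top",a);o2,d2=ray("scene",b);d1/=np.linalg.norm(d1);d2/=np.linalg.norm(d2)
    s,t=np.linalg.lstsq(np.c_[d1,-d2],o2-o1,rcond=None)[0];p,q=o1+s*d1,o2+t*d2;return ((p+q)/2).round(3),round(np.linalg.norm(p-q),3)
print(tri((213.6,194.5),(222,102)),tri((213.6,194.5),(222,110)))
print("lever",tri((217,286),(133,87)))
print("tester base corner",tri((184.5,115),(290,142)))
for z in(.03,.1,.21): print(z,at("top",(213.6,194.5),z).round(3))
for y,x in((102,222),(110,222),(175,206),(180,200)):print(x,y,[at("scene",(x,y),z).round(3).tolist() for z in(0,.03,.21)])
E
python3 - <<'E'
import cv2
a=cv2.imread("pics/scene0.png")[40:230,0:250];cv2.imwrite("pics/pl.png",cv2.resize(a,None,fx=3,fy=3,interpolation=cv2.INTER_CUBIC))
E
```

```text
(array([0.487, 0.073, 0.202]), np.float64(0.003)) (array([0.489, 0.076, 0.183]), np.float64(0.0))
lever (array([0.309, 0.05 , 0.269]), np.float64(0.007))
tester base corner (array([0.717, 0.184, 0.013]), np.float64(0.001))
0.03 [0.507 0.096 0.03 ]
0.1 [0.498 0.087 0.1  ]
0.21 [0.485 0.072 0.21 ]
222 102 [[0.684, 0.598, 0.0], [0.655, 0.519, 0.03], [0.481, 0.05, 0.21]]
222 110 [[0.656, 0.527, 0.0], [0.628, 0.453, 0.03], [0.464, 0.009, 0.21]]
206 175 [[0.46, 0.143, 0.0], [0.445, 0.091, 0.03], [0.349, -0.217, 0.21]]
200 180 [[0.44, 0.127, 0.0], [0.425, 0.076, 0.03], [0.337, -0.226, 0.21]]
```

View pics/pl.png

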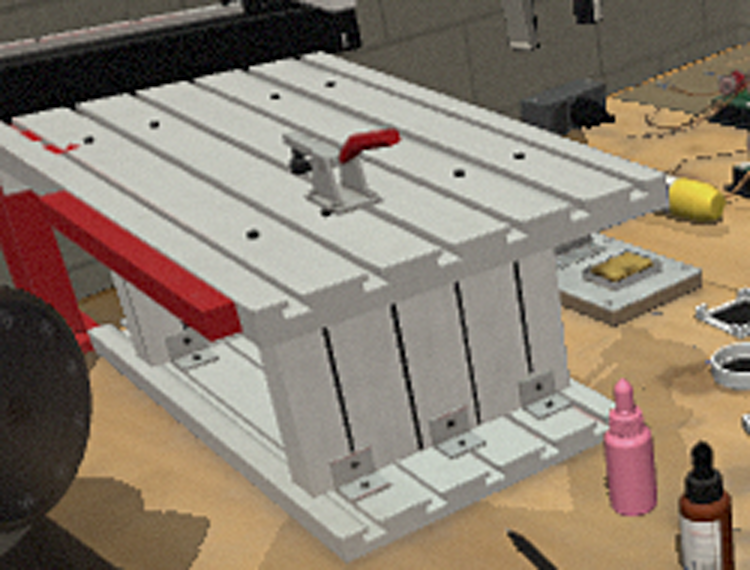

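Pictures viewed: 5. The plate corner is at (0.487, 0.073, 0.205), the lever near x≈0.31, and the tester corner at (0.717, 0.184). I'm going to the bottle, with the jaws turned along x.

Emit:
move_arm(deltas=[[-6,-33,15,0,0,-2.6],[-6,-33,15,0,0,-2.6],[-6,-35,0,0,0,-2.6],[-6,-35,0,0,0,-2.6],[-6,-35,0,0,0,-2.6]], claw=70, squeeze=20)

```text
t: 2.57
eef_pos: [0.4943, 0.2519, 0.435]
ee_rot: [-3.141, 0.0, -1.12]
force: [1.0, 0.7, -1.0]
width: 0.0648
```

Emit:
move_arm(deltas=[[-6,-35,0,0,0,-2.6],[-6,-35,0,0,0,-2.6],[-6,-35,0,0,0,-2.6],[-6,-35,0,0,0,-2.6],[-6,-35,0,0,0,-2.6]])

```text
t: 2.98
eef_pos: [0.4641, 0.0768, 0.435]
ee_rot: [-3.141, 0.0, -1.346]
force: [0.2, -0.3, -0.1]
width: 0.0637
```

Emit:
move_arm(deltas=[[-6,-35,0,0,0,-2.6],[-6,-35,0,0,0,-2.6],[-6,-35,0,0,0,-2.6],[-6,-34,0,0,0,-2.6],[-5,-35,0,0,0,-2.6]])

```text
t: 3.4
eef_pos: [0.4349, -0.0971, 0.4352]
ee_rot: [-3.14, 0.0, -1.573]
force: [1.3, -0.8, 0.1]
width: 0.0637
```

Emit:
move_arm(deltas=[[0.6,1.5,-36,0,0,0],[0,0,-38,0,0,0],[0,0,-38,0,0,0],[0,0,-38,0,0,0],[0,0,-28,0,0,0]])

```text
t: 3.82
eef_pos: [0.4354, -0.0945, 0.2544]
ee_rot: [3.141, 0.0, -1.572]
force: [0.1, 1.0, 0.1]
width: 0.0636
```

Emit:
move_arm(deltas=[[0,0,-20,0,0,0],[0,0,-12,0,0,0],[0,0,-5,0,0,0],[0,0,0,0,0,0],[0,0,0,0,0,0]])

```text
t: 4.23
eef_pos: [0.4369, -0.094, 0.2202]
ee_rot: [-3.141, -0.0, -1.571]
force: [1.0, -0.6, -0.0]
width: 0.0636
```

Emit:
move_arm(deltas=[[0,0,0,0,0,0],[0,0,0,0,0,0],[0,0,0,0,0,0],[0,0,0,0,0,0],[0,0,0,0,0,0]], claw=255, squeeze=15)

```text
t: 4.65
eef_pos: [0.4365, -0.0941, 0.2201]
ee_rot: [-3.141, 0.0, -1.571]
force: [0.7, -0.5, 0.4]
width: 0.0356
```

Emit:
move_arm(deltas=[[0,0,0,0,0,0],[0,0,0,0,0,0],[0,0,0,0,0,0],[0,0,10,0,0,0],[0,0,20,0,0,0]], squeeze=25)

```text
t: 5.07
eef_pos: [0.4354, -0.0942, 0.2481]
ee_rot: [3.137, -0.001, -1.572]
force: [0.4, 0.8, -0.0]
width: 0.0316
```

Emit:
move_arm(deltas=[[0,0,30,0,0,0],[0,0,36,0,0,0],[0,0,36,0,0,0],[0,0,36,0,0,0],[0,0,36,0,0,0]])

```text
t: 5.48
eef_pos: [0.4358, -0.0942, 0.4254]
ee_rot: [3.141, 0.0, -1.572]
force: [2.1, -0.5, -0.4]
width: 0.0315
```

```bash
python3 - <<'E'
from h import *
a=save("scene","s1");a=cv2.imread("pics/s1.png")[40:300,130:390];cv2.imwrite("pics/s1c.png",cv2.resize(a,None,fx=2.2,fy=2.2))
s=arm.get_state();print(s["eef_pos"],s["width"],s["force"],s["t"])
E
```

```text
[ 0.4376418  -0.09444562  0.43274435] 0.0318466707063818 [ 3.91059703 -0.72196351  8.79321577] 5.5333
```

View pics/s1c.png

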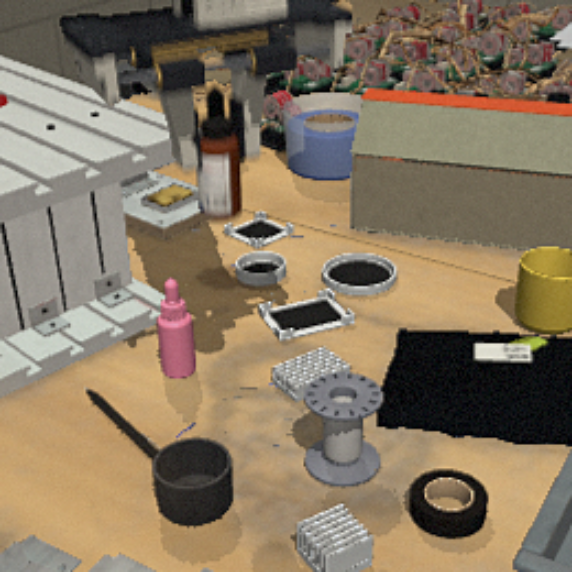

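The bottle hangs upright in the jaws (crop 218,170) and the pink one is untouched. Carrying it to the cup.

Emit:
move_arm(deltas=[[6,10,22,0,0,-4],[14,25,8,0,0,-7],[14,25,0,0,0,-7],[14,25,0,0,0,-7],[14,25,0,0,0,-7]])

```text
t: 5.95
eef_pos: [0.4987, 0.017, 0.4535]
ee_rot: [-3.142, 0.001, -2.136]
force: [0.7, -0.0, -0.7]
width: 0.0315
```

Emit:
move_arm(deltas=[[14,25,0,0,0,-7],[14,25,0,0,0,-7],[14,25,0,0,0,-7],[14,25,0,0,0,-7],[14,20,0,0,0,0]])

```text
t: 6.37
eef_pos: [0.569, 0.1378, 0.4528]
ee_rot: [3.141, -0.001, -2.626]
force: [-0.1, -0.4, 0.1]
width: 0.0315
```

Emit:
move_arm(deltas=[[5,9,0,0,0,0],[0,0,0,0,0,0],[0,0,0,0,0,0],[0,0,0,0,0,0],[0,0,0,0,0,0]])

```text
t: 6.78
eef_pos: [0.573, 0.1441, 0.4538]
ee_rot: [3.142, 0.0, -2.619]
force: [-0.0, -0.4, 0.2]
width: 0.0316
```

Emit:
move_arm(deltas=[[1,1.5,-25,0,0,0],[0,0,-37,0,0,0],[0,0,-37,0,0,0],[0,0,-37,0,0,0],[0,0,-30,0,0,0]])

```text
t: 7.2
eef_pos: [0.5734, 0.1452, 0.2859]
ee_rot: [3.141, -0.0, -2.62]
force: [-0.6, -0.2, -0.7]
width: 0.0314
```

Emit:
move_arm(deltas=[[0,0,-25,0,0,0],[0,0,-15,0,0,0],[0,0,-8,0,0,0],[0,0,0,0,0,0],[0,0,0,0,0,0]])

```text
t: 7.62
eef_pos: [0.5747, 0.1462, 0.2404]
ee_rot: [-3.141, 0.001, -2.619]
force: [0.2, -0.3, -0.7]
width: 0.0314
```

```bash
python3 - <<'E'
from h import *
a=save("scene","s2");a=cv2.imread("pics/s2.png")[90:230,190:340];cv2.imwrite("pics/s2c.png",cv2.resize(a,None,fx=4,fy=4))
s=arm.get_state();print(s["eef_pos"],s["width"],s["force"],s["t"])
E
```

```text
[0.5749314  0.14639907 0.24106486] 0.031313023110360945 [-1.17181247 -0.69127188  0.1083245 ] 7.6667
```

View pics/s2c.png

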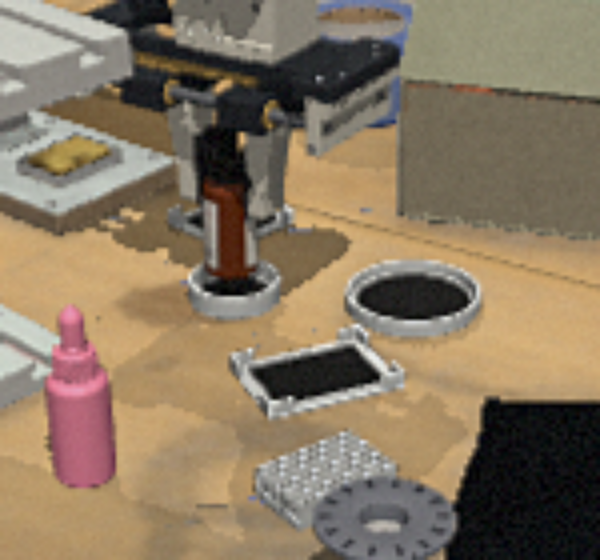

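The bottle is centred above the cup (crop 232,280), about 17 mm too high. I'll lower it, release and rise.

Emit:
move_arm(deltas=[[-0.5,-0.5,-8,0,0,0],[0,0,-6,0,0,0],[0,0,-3,0,0,0],[0,0,0,0,0,0],[0,0,0,0,0,0]])

```text
t: 8.08
eef_pos: [0.5741, 0.1461, 0.2229]
ee_rot: [-3.142, 0.001, -2.618]
force: [0.0, 0.3, 1.4]
width: 0.0317
```

Emit:
move_arm(deltas=[[0,0,0,0,0,0],[0,0,0,0,0,0],[0,0,0,0,0,0],[0,0,0,0,0,0],[0,0,5,0,0,0]], claw=60)

```text
t: 8.5
eef_pos: [0.5736, 0.1457, 0.2268]
ee_rot: [3.141, -0.002, -2.619]
force: [-0.4, 0.5, -0.4]
width: 0.0592
```

Emit:
move_arm(deltas=[[0,0,20,0,0,0],[0,0,35,0,0,0],[0,0,38,0,0,0],[0,0,38,0,0,0],[0,0,38,0,0,0]])

```text
t: 8.92
eef_pos: [0.5736, 0.1456, 0.3989]
ee_rot: [-3.141, 0.0, -2.619]
force: [0.3, 0.9, -0.8]
width: 0.0671
```

Emit:
move_arm(deltas=[[-8,-33.5,10,0,0,3],[-8,-33.5,0,0,0,3],[-8,-34,0,0,0,3],[-8,-34,0,0,0,3],[-8,-34,0,0,0,3]], claw=0)

```text
t: 9.33
eef_pos: [0.533, -0.0245, 0.4073]
ee_rot: [-3.141, 0.001, -2.354]
force: [0.8, -1.3, -0.1]
width: 0.0866
```

Emit:
move_arm(deltas=[[-8,-34,0,0,0,3],[-8,-34,0,0,0,3],[-8,-34,0,0,0,3],[-8,-34,0,0,0,3],[-8,-33,0,0,0,3]])

```text
t: 9.75
eef_pos: [0.493, -0.1937, 0.4073]
ee_rot: [-3.141, 0.0, -2.092]
force: [1.4, 0.6, 1.0]
width: 0.0875
```

Emit:
move_arm(deltas=[[0,0,-20,0,0,0],[0,0,-30,0,0,0],[0,0,-30,0,0,0],[0,0,-15,0,0,0],[0,0,0,0,0,0]])

```text
t: 10.17
eef_pos: [0.4924, -0.1921, 0.3085]
ee_rot: [3.136, -0.002, -2.096]
force: [-1.5, 1.0, -0.6]
width: 0.0878
```

```bash
python3 - <<'E'
from fit import *
s=arm.get_state();print(s["eef_pos"],s["ee_rot"],s["width"],s["t"])
print(fit("bottle","scene",(.574,.145),.003),fit("bottle","top",(.574,.145),.003))
print(fit("spool","scene",(.493,-.192)))
E
```

```text
[ 0.49242257 -0.1921399   0.30846238] [ 3.13589769e+00 -2.30749237e-03 -2.09614597e+00] 0.08781413509188876 10.1667
None None
(np.float64(0.4944), np.float64(-0.191), np.float64(0.092), 'iou', np.float64(0.984), 'sc', 0.85)
```

Emit:
move_arm(deltas=[[1,0.5,-20,0,0,0],[0,0,-30,0,0,0],[0,0,-30,0,0,0],[0,0,-16,0,0,0],[0,0,-8,0,0,0]])

```text
t: 10.73
eef_pos: [0.4951, -0.1915, 0.207]
ee_rot: [3.141, -0.0, -2.095]
force: [-0.3, -0.8, 0.3]
width: 0.0872
```

Emit:
move_arm(deltas=[[0,0,0,0,0,0],[0,0,0,0,0,0],[0,0,0,0,0,0],[0,0,0,0,0,0],[0,0,0,0,0,0]], claw=255, squeeze=15)

```text
t: 11.15
eef_pos: [0.4952, -0.1915, 0.209]
ee_rot: [-3.14, 0.001, -2.095]
force: [-2.4, 2.5, 6.4]
width: 0.0627
```

Emit:
move_arm(deltas=[[0,0,0,0,0,0],[0,0,0,0,0,0],[0,0,0,0,0,0],[0,0,0,0,0,0],[0,0,0,0,0,0]], squeeze=30)

```text
t: 11.57
eef_pos: [0.4952, -0.1915, 0.209]
ee_rot: [-3.14, 0.001, -2.095]
force: [-2.1, 2.5, 8.0]
width: 0.0626
```

```bash
python3 - <<'E'
from fit import *
save("scene","s3");save("top","t3")
s=arm.get_state();print(s["eef_pos"],s["ee_rot"],s["width"],s["t"])
print(fit("bottle","scene",(.574,.145),.003),fit("bottle","top",(.574,.145),.003))
E
```

```text
[ 0.49520622 -0.19152638  0.20900939] [-3.14010785e+00  7.33845836e-04 -2.09478990e+00] 0.06225182675890975 11.6667
(np.float64(0.5737), np.float64(0.1481), np.float64(0.134), 'iou', np.float64(0.844), 'sc', 0.78) None
```

Emit:
move_arm(deltas=[[0,0,5,0,0,0],[0,0,15,0,0,0],[0,0,30,0,0,0],[0,0,36,0,0,0],[0,0,36,0,0,0]])

```text
t: 12.18
eef_pos: [0.4942, -0.1915, 0.3306]
ee_rot: [3.139, -0.001, -2.095]
force: [1.5, -0.6, -4.0]
width: 0.0626
```

Emit:
move_arm(deltas=[[0,0,36,0,0,0],[0,0,36,0,0,0],[0,0,26,0,0,0],[0,0,11,0,0,0],[0,0,0,0,0,0]])

```text
t: 12.6
eef_pos: [0.495, -0.1917, 0.4413]
ee_rot: [-3.137, 0.002, -2.095]
force: [0.6, 0.4, -4.4]
width: 0.0623
```

```bash
python3 - <<'E'
from h import *
a=save("scene","s4");a=cv2.imread("pics/s4.png")[20:330,150:380];cv2.imwrite("pics/s4c.png",cv2.resize(a,None,fx=1.9,fy=1.9))
s=arm.get_state();print(s["eef_pos"],s["ee_rot"],s["width"],s["force"],s["t"])
E
```

```text
[ 0.4946175  -0.19146238  0.43865568] [-3.14084554e+00  1.31905139e-03 -2.09538734e+00] 0.062082192257629586 [-0.64750224 -0.08294017 -5.58480982] 12.65
```

View pics/s4c.png

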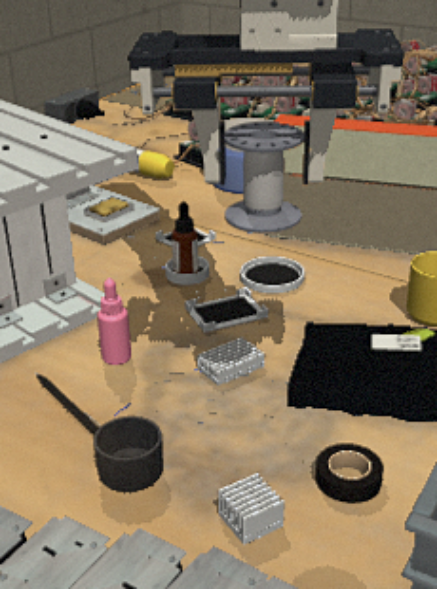

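The bottle stands in the cup and the spool hangs level. Carrying the spool to the dish.

Emit:
move_arm(deltas=[[8,13,6,0,0,0],[18,29,0,0,0,0],[18,29,0,0,0,0],[18,29,0,0,0,0],[18,29,0,0,0,0]])

```text
t: 13.07
eef_pos: [0.575, -0.0612, 0.4412]
ee_rot: [3.137, -0.003, -2.096]
force: [0.2, -0.3, -4.7]
width: 0.0624
```

Emit:
move_arm(deltas=[[18,29,0,0,0,0],[18,29,0,0,0,0],[18,29,0,0,0,0],[18,29,0,0,0,0],[14,21,0,0,0,0]])

```text
t: 13.48
eef_pos: [0.6617, 0.077, 0.4402]
ee_rot: [3.137, -0.004, -2.094]
force: [0.0, -0.3, -4.6]
width: 0.0623
```

Emit:
move_arm(deltas=[[6,9.5,-5,0,0,0],[0,0,-20,0,0,0],[0,0,-35,0,0,0],[0,0,-35,0,0,0],[0,0,-35,0,0,0]])

```text
t: 13.9
eef_pos: [0.6657, 0.0835, 0.3102]
ee_rot: [3.139, -0.003, -2.096]
force: [0.8, 0.2, -5.1]
width: 0.0618
```

Emit:
move_arm(deltas=[[0,0,-35,0,0,0],[0,0,-20,0,0,0],[0,0,-10,0,0,0],[0,0,0,0,0,0],[0,0,0,0,0,0]])

```text
t: 14.32
eef_pos: [0.6669, 0.0836, 0.2488]
ee_rot: [3.141, -0.002, -2.095]
force: [0.5, 1.4, -3.1]
width: 0.0624
```

Emit:
move_arm(deltas=[[0,0.4,-18,0,0,0],[0,0,-10,0,0,0],[0,0,-4,0,0,0],[0,0,-2,0,0,0],[0,0,0,0,0,0]])

```text
t: 14.73
eef_pos: [0.6671, 0.0843, 0.216]
ee_rot: [-3.141, 0.0, -2.095]
force: [0.1, -1.1, -4.5]
width: 0.0619
```

Emit:
move_arm(deltas=[[0,0,-1,0,0,0],[0,0,-1,0,0,0],[0,0,0,0,0,0],[0,0,0,0,0,0],[0,0,0,0,0,0]])

```text
t: 15.15
eef_pos: [0.667, 0.0843, 0.2139]
ee_rot: [-3.141, 0.0, -2.095]
force: [-0.1, 1.1, -3.2]
width: 0.0619
```

Emit:
move_arm(deltas=[[0,0,-1.5,0,0,0],[0,0,-1,0,0,0],[0,0,0,0,0,0],[0,0,0,0,0,0],[0,0,0,0,0,0]])

```text
t: 15.57
eef_pos: [0.6671, 0.0844, 0.2121]
ee_rot: [-3.141, 0.001, -2.095]
force: [-3.9, 0.7, 4.8]
width: 0.062
```

Emit:
move_arm(deltas=[[0,0,-1,0,0,0],[0,0,0,0,0,0],[0,0,0,0,0,0],[0,0,0,0,0,0],[0,0,0,0,0,0]])

```text
t: 15.98
eef_pos: [0.667, 0.0844, 0.212]
ee_rot: [-3.141, 0.001, -2.095]
force: [-7.4, 1.3, 12.8]
width: 0.062
```

Emit:
move_arm(deltas=[[0,0,1,0,0,0],[0,0,0,0,0,0],[0,0,0,0,0,0],[0,0,0,0,0,0],[0,0,0,0,0,0]], claw=0)

```text
t: 16.4
eef_pos: [0.667, 0.0843, 0.2109]
ee_rot: [3.142, -0.0, -2.095]
force: [-0.6, 0.5, -0.1]
width: 0.0863
```

Emit:
move_arm(deltas=[[0,0,10,0,0,0],[0,0,25,0,0,0],[0,0,35,0,0,0],[0,0,38,0,0,0],[0,0,38,0,0,0]])

```text
t: 16.82
eef_pos: [0.6667, 0.0841, 0.3592]
ee_rot: [3.141, -0.001, -2.095]
force: [0.6, -0.4, 0.3]
width: 0.0877
```

```bash
python3 - <<'E'
from fit import *
save("scene","s5");save("top","t5")
s=arm.get_state();print(s["eef_pos"],s["ee_rot"],s["width"],s["force"],s["t"])
print(fit("spool","scene",(.667,.084),.003),fit("bottle","scene",(.574,.145),.003))
print(fit("long_sink","scene",(.524,-.073),0,(.1,)),fit("long_sink","top",(.524,-.073),0,(.1,)))
print(fit("long_tray","scene",(.5735,.033),0,(-.1,)),fit("square_sink","scene",(.434,-.2865),0,(.1,)))
a=cv2.imread("pics/s5.png")[20:330,150:380];cv2.imwrite("pics/s5c.png",cv2.resize(a,None,fx=1.9,fy=1.9))
E
```

```text
[0.66868329 0.08453358 0.36599054] [-3.13232331  0.008451   -2.09386899] 0.08784200062820022 [ 0.16917423 -0.18297241  0.78690839] 16.9167
(np.float64(0.6689), np.float64(0.0881), np.float64(-0.181), 'iou', np.float64(0.97), 'sc', 0.9) (np.float64(0.5732), np.float64(0.1495), np.float64(0.086), 'iou', np.float64(0.899), 'sc', 0.61)
(np.float64(0.5253), np.float64(-0.0736), np.float64(0.157), 'iou', np.float64(0.966), 'sc', 0.69) None
(np.float64(0.5736), np.float64(0.033), np.float64(-0.038), 'iou', np.float64(0.971), 'sc', 0.87) (np.float64(0.4343), np.float64(-0.2867), np.float64(0.041), 'iou', np.float64(0.966), 'sc', 0.61)
```

View pics/s5c.png

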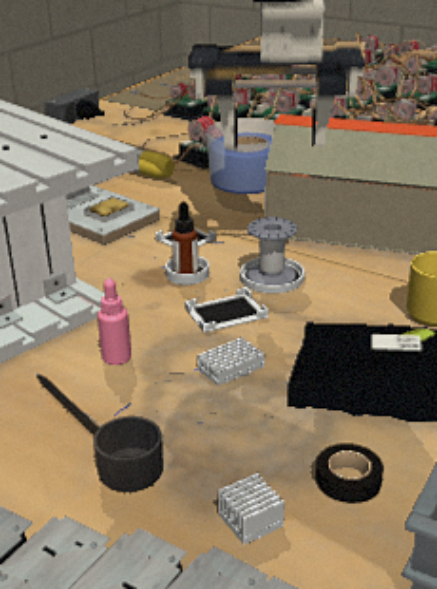

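Bottle and spool are standing in their holders. On to the long sink.

Emit:
move_arm(deltas=[[-18,-20,5,0,0,-6.4],[-18,-20,0,0,0,-6.4],[-18,-20,0,0,0,-6.4],[-18,-20,0,0,0,-6.4],[-18,-20,0,0,0,-6.4]], claw=50)

```text
t: 17.63
eef_pos: [0.5759, -0.0165, 0.3609]
ee_rot: [3.141, -0.002, -2.659]
force: [1.2, 0.0, 1.1]
width: 0.0709
```

Emit:
move_arm(deltas=[[-18,-20,0,0,0,-6.4],[-18,-20,0,0,0,-6.4],[-17,-17,0,0,0,-6.2],[0,0,-20,0,0,0],[0,0,-20,0,0,0]])

```text
t: 18.05
eef_pos: [0.5232, -0.0737, 0.3223]
ee_rot: [-3.142, 0.002, -2.987]
force: [-0.7, 0.1, 0.2]
width: 0.0703
```

Emit:
move_arm(deltas=[[0,0,-30,0,0,0],[0,0,-30,0,0,0],[0,0,-20,0,0,0],[0,0,0,0,0,0],[0,0,0,0,0,0]])

```text
t: 18.47
eef_pos: [0.5236, -0.0728, 0.241]
ee_rot: [-3.141, -0.004, -2.985]
force: [0.6, 0.2, 0.9]
width: 0.0702
```

Now down 59.5 mm (to 0.1815), plus 1 mm in x, and close.

Emit:
move_arm(deltas=[[1,0,-25,0,0,0],[0,0,-20,0,0,0],[0,0,-10,0,0,0],[0,0,-4,0,0,0],[0,0,0,0,0,0]])

```text
t: 18.88
eef_pos: [0.5253, -0.0726, 0.1834]
ee_rot: [-3.141, -0.0, -2.985]
force: [-0.8, -0.7, 0.9]
width: 0.0707
```

Emit:
move_arm(deltas=[[0,0,0,0,0,0],[0,0,0,0,0,0],[0,0,0,0,0,0],[0,0,0,0,0,0],[0,0,0,0,0,0]], claw=255, squeeze=15)

```text
t: 19.3
eef_pos: [0.5251, -0.0727, 0.1837]
ee_rot: [-3.142, 0.001, -2.985]
force: [-0.1, -0.8, 0.8]
width: 0.0427
```

Emit:
move_arm(deltas=[[0,0,0,0,0,0],[0,0,0,0,0,0],[0,0,0,0,0,0],[0,0,0,0,0,0],[0,0,0,0,0,0]], squeeze=35)

```text
t: 19.72
eef_pos: [0.5251, -0.0727, 0.1836]
ee_rot: [-3.141, 0.001, -2.985]
force: [-1.3, 0.7, 6.3]
width: 0.0395
```

Emit:
move_arm(deltas=[[0,0,10,0,0,0],[0,0,30,0,0,0],[0,0,38,0,0,0],[0,0,38,0,0,0],[0,0,38,0,0,0]])

```text
t: 20.13
eef_pos: [0.5243, -0.0728, 0.3392]
ee_rot: [3.142, -0.001, -2.985]
force: [1.1, 0.7, -1.6]
width: 0.0395
```

Emit:
move_arm(deltas=[[0,0,38,0,0,0],[0,0,35,0,0,0],[10,22,10,0,0,-2],[12,26,0,0,0,-4],[12,26,0,0,0,-4]])

```text
t: 20.55
eef_pos: [0.5587, 0.0017, 0.4224]
ee_rot: [3.14, 0.003, 3.119]
force: [0.8, -0.6, -1.2]
width: 0.0397
```

Emit:
move_arm(deltas=[[10,22,0,0,0,-2],[4,10,0,0,0,0],[0,0,-20,0,0,0],[0,0,-35,0,0,0],[0,0,-35,0,0,0]])

```text
t: 20.97
eef_pos: [0.5728, 0.0335, 0.3305]
ee_rot: [3.14, 0.002, 3.09]
force: [0.4, 0.6, -1.7]
width: 0.0397
```

Emit:
move_arm(deltas=[[0,0,-35,0,0,0],[0,0,-35,0,0,0],[0,0,-20,0,0,0],[0,0,0,0,0,0],[0,0,0,0,0,0]])

```text
t: 21.38
eef_pos: [0.5728, 0.033, 0.2398]
ee_rot: [-3.14, -0.002, 3.089]
force: [0.2, 1.2, -0.7]
width: 0.0394
```

```bash
python3 - <<'E'
from h import *
a=save("scene","s6");a=cv2.imread("pics/s6.png")[90:230,190:340];cv2.imwrite("pics/s6c.png",cv2.resize(a,None,fx=4,fy=4))
s=arm.get_state();print(s["eef_pos"],s["ee_rot"],s["width"],s["force"],s["t"])
E
```

```text
[0.57346315 0.03329242 0.24125184] [-3.14130751e+00  5.52201370e-04  3.08928719e+00] 0.0392563161713221 [-0.06763122 -0.10462716  0.72146811] 21.4333
```

View pics/s6c.png

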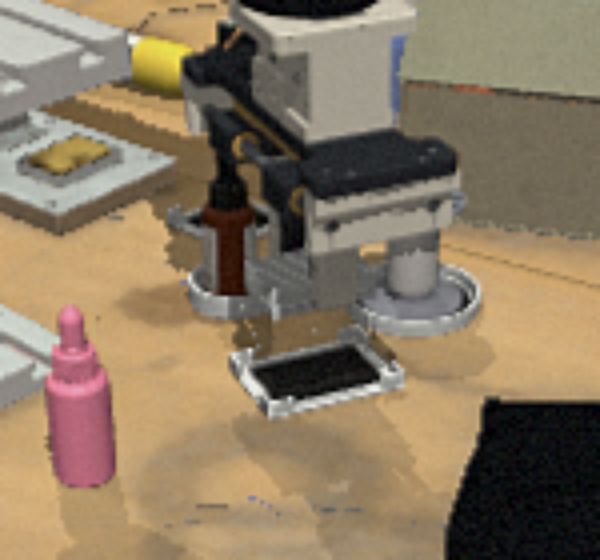

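The gripper body's +y end would come within a few mm of the bottle's cap at the final height. I'll place the sink 4.5 mm towards −y, which the tray's 8 mm of play allows.

Emit:
move_arm(deltas=[[0,-4.5,0,0,0,0],[0,0,-16,0,0,0],[0,0,-16,0,0,0],[0,0,-10,0,0,0],[0,0,0,0,0,0]])

```text
t: 21.85
eef_pos: [0.5726, 0.0285, 0.1977]
ee_rot: [-3.141, -0.001, 3.088]
force: [-0.3, -0.3, -1.3]
width: 0.0397
```

```bash
python3 - <<'E'
from h import *
a=save("scene","s7");a=cv2.imread("pics/s7.png")[110:215,200:330];cv2.imwrite("pics/s7c.png",cv2.resize(a,None,fx=5,fy=5,interpolation=cv2.INTER_CUBIC))
s=arm.get_state();print(s["eef_pos"],s["ee_rot"],s["width"],s["force"],s["t"])
E
```

```text
[0.57298991 0.02860993 0.19854228] [-3.14141749e+00 -2.13103192e-04  3.08860166e+00] 0.03979133213034074 [-0.8607819   0.08536181 -0.85808249] 21.9
```

View pics/s7c.png

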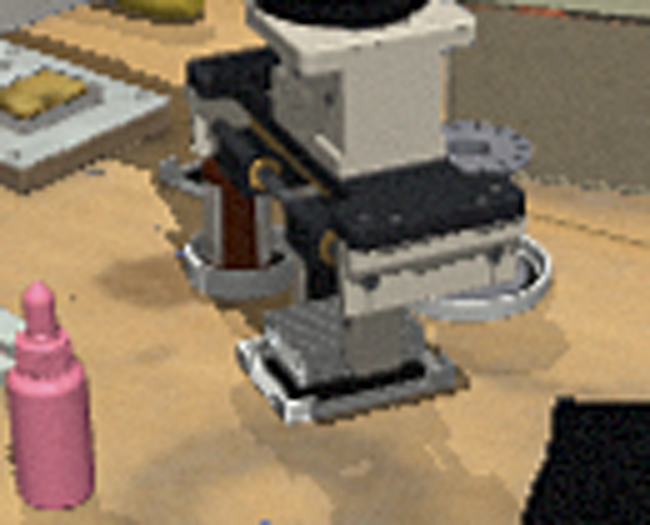

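Emit:
move_arm(deltas=[[0,0,-5,0,0,0],[0,0,-3,0,0,0],[0,0,-2,0,0,0],[0,0,0,0,0,0],[0,0,0,0,0,0]])

```text
t: 22.32
eef_pos: [0.573, 0.0289, 0.1883]
ee_rot: [-3.142, 0.0, 3.089]
force: [0.4, -0.1, -0.8]
width: 0.0395
```

Emit:
move_arm(deltas=[[0,0,-1.5,0,0,0],[0,0,-0.5,0,0,0],[0,0,0,0,0,0],[0,0,0,0,0,0],[0,0,0,0,0,0]])

```text
t: 22.73
eef_pos: [0.5731, 0.0289, 0.1866]
ee_rot: [3.141, 0.001, 3.089]
force: [-1.6, 0.9, 5.8]
width: 0.0397
```

Emit:
move_arm(deltas=[[0,0,0,0,0,0],[0,0,0,0,0,0],[0,0,0,0,0,0],[0,0,0,0,0,0],[0,0,5,0,0,0]], claw=70)

```text
t: 23.15
eef_pos: [0.5725, 0.0287, 0.1903]
ee_rot: [-3.141, -0.002, 3.088]
force: [-0.9, 0.7, 0.4]
width: 0.0626
```

Emit:
move_arm(deltas=[[0,0,15,0,0,0],[0,0,30,0,0,0],[0,0,38,0,0,0],[0,0,38,0,0,0],[0,0,38,0,0,0]])

```text
t: 23.57
eef_pos: [0.5725, 0.0286, 0.3522]
ee_rot: [-3.141, -0.0, 3.089]
force: [1.3, -0.1, -0.8]
width: 0.0636
```

```bash
python3 - <<'E'
from fit import *
save("scene","s8")
s=arm.get_state();print(s["eef_pos"],s["ee_rot"],s["width"],s["force"],s["t"])
print(fit("long_sink","scene",(.5735,.029),.003,(-.05,)),fit("long_tray","scene",(.5735,.033),0,(-.1,)),fit("bottle","scene",(.574,.145),.003))
print(fit("square_sink","scene",(.434,-.2865),0,(.1,)))
a=cv2.imread("pics/s8.png")[110:215,200:330];cv2.imwrite("pics/s8c.png",cv2.resize(a,None,fx=5,fy=5,interpolation=cv2.INTER_CUBIC))
E
```

```text
[0.57467231 0.02886456 0.36078722] [3.13964842 0.01096534 3.09017427] 0.06354496306684203 [3.4398791  0.39187105 8.259777  ] 23.6167
None (np.float64(0.5736), np.float64(0.0308), np.float64(-0.061), 'iou', np.float64(0.751), 'sc', 0.68) (np.float64(0.5795), np.float64(0.1603), np.float64(-0.513), 'iou', np.float64(0.777), 'sc', 0.74)
(np.float64(0.4344), np.float64(-0.2861), np.float64(0.042), 'iou', np.float64(0.938), 'sc', 0.86)
```

View pics/s8c.png

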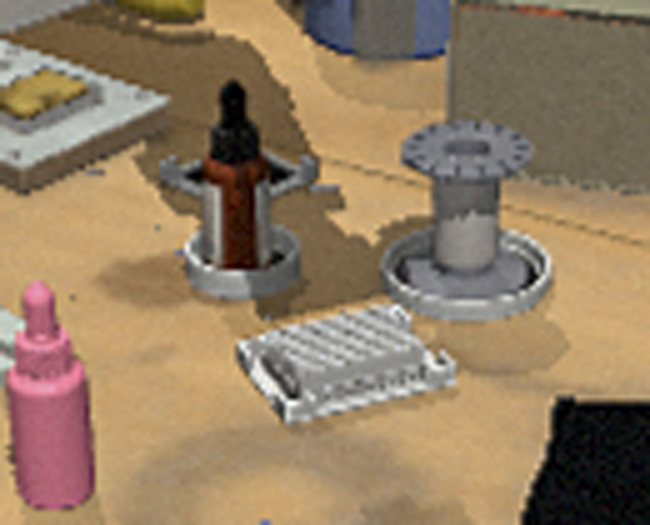

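Emit:
move_arm(deltas=[[-13,-30,5,0,0,0.6],[-14,-32,0,0,0,0.6],[-14,-32,0,0,0,0.6],[-14,-32,0,0,0,0.6],[-14,-32,0,0,0,0.6]], claw=50)

```text
t: 24.23
eef_pos: [0.5026, -0.1304, 0.3537]
ee_rot: [-3.141, -0.003, -3.141]
force: [1.2, -0.9, 0.2]
width: 0.0709
```

Emit:
move_arm(deltas=[[-14,-32,0,0,0,0.6],[-14,-32,0,0,0,0.6],[-14,-32,0,0,0,0.6],[-14,-32,0,0,0,0.4],[-14,-29,0,0,0,0.4]])

```text
t: 24.65
eef_pos: [0.4326, -0.2876, 0.3537]
ee_rot: [3.141, -0.003, -3.097]
force: [0.6, -0.1, 0.2]
width: 0.0706
```

Emit:
move_arm(deltas=[[0,0,-20,0,0,0],[0,0,-30,0,0,0],[0,0,-30,0,0,0],[0,0,-20,0,0,0],[0,0,0,0,0,0]])

```text
t: 25.07
eef_pos: [0.4315, -0.2857, 0.2498]
ee_rot: [3.138, -0.01, -3.098]
force: [-0.6, -0.6, -0.9]
width: 0.0705
```

Emit:
move_arm(deltas=[[2,-0.5,-22,0,0,0],[0,0,-22,0,0,0],[0,0,-12,0,0,0],[0,0,-5,0,0,0],[0,0,0,0,0,0]])

```text
t: 25.48
eef_pos: [0.4358, -0.2866, 0.1934]
ee_rot: [3.141, -0.003, -3.097]
force: [-0.1, 0.4, 0.2]
width: 0.0705
```

Emit:
move_arm(deltas=[[0,0,0,0,0,0],[0,0,0,0,0,0],[0,0,0,0,0,0],[0,0,0,0,0,0],[0,0,0,0,0,0]], claw=255, squeeze=15)

```text
t: 25.9
eef_pos: [0.4361, -0.2867, 0.1948]
ee_rot: [-3.141, 0.001, -3.097]
force: [-0.6, -0.2, 0.3]
width: 0.0426
```

Emit:
move_arm(deltas=[[0,0,0,0,0,0],[0,0,0,0,0,0],[0,0,0,0,0,0],[0,0,0,0,0,0],[0,0,0,0,0,0]], squeeze=35)

```text
t: 26.32
eef_pos: [0.4362, -0.2867, 0.1947]
ee_rot: [-3.141, 0.001, -3.097]
force: [-0.9, 2.7, 6.2]
width: 0.0398
```

Emit:
move_arm(deltas=[[0,0,10,0,0,0],[0,0,30,0,0,0],[0,0,36,0,0,0],[0,0,36,0,0,0],[0,0,36,0,0,0]])

```text
t: 26.73
eef_pos: [0.4354, -0.2865, 0.3442]
ee_rot: [3.141, -0.001, -3.097]
force: [1.4, -0.4, -1.2]
width: 0.0398
```

Emit:
move_arm(deltas=[[0,0,36,0,0,0],[0,0,36,0,0,0],[5,12,20,0,0,4],[9,26,8,0,0,6],[11,32,0,0,0,6.2]])

```text
t: 27.15
eef_pos: [0.4607, -0.217, 0.4456]
ee_rot: [-3.139, 0.004, -2.812]
force: [1.6, -0.0, -2.0]
width: 0.0401
```

Emit:
move_arm(deltas=[[11,32,0,0,0,6.2],[11,32,0,0,0,6.2],[11,32,0,0,0,6.2],[11,32,0,0,0,6.2],[11,32,0,0,0,6.2]])

```text
t: 27.57
eef_pos: [0.5156, -0.0552, 0.4428]
ee_rot: [-3.142, 0.0, -2.268]
force: [1.5, -0.3, -0.6]
width: 0.0398
```

Emit:
move_arm(deltas=[[11,32,0,0,0,6.2],[11,32,0,0,0,6.2],[11,32,0,0,0,6.2],[11,32,0,0,0,6.2],[11,32,0,0,0,6.2]])

```text
t: 27.98
eef_pos: [0.5707, 0.1048, 0.4427]
ee_rot: [3.141, 0.0, -1.727]
force: [0.4, 0.2, -1.1]
width: 0.0399
```

Emit:
move_arm(deltas=[[10,32,0,0,0,6.2],[10,32,0,0,0,6.2],[10,32,0,0,0,6.2],[9,28,0,0,0,6],[5,13,0,0,0,2.6]])

```text
t: 28.4
eef_pos: [0.6152, 0.2433, 0.4418]
ee_rot: [3.141, 0.0, -1.25]
force: [0.2, -0.6, -0.9]
width: 0.0395
```

Emit:
move_arm(deltas=[[0,0,-20,0,0,0],[0,0,-35,0,0,0],[0,0,-35,0,0,0],[0,0,-35,0,0,0],[0,0,-35,0,0,0]])

```text
t: 28.82
eef_pos: [0.6145, 0.2401, 0.2813]
ee_rot: [-3.141, 0.0, -1.257]
force: [1.1, 0.3, -1.1]
width: 0.04
```

Emit:
move_arm(deltas=[[0,0,-25,0,0,0],[0,0,-15,0,0,0],[0,0,-8,0,0,0],[0,0,0,0,0,0],[0,0,0,0,0,0]])

```text
t: 29.23
eef_pos: [0.6152, 0.2404, 0.2348]
ee_rot: [-3.141, -0.0, -1.257]
force: [1.4, 0.7, 0.2]
width: 0.0396
```

```bash
python3 - <<'E'
from h import *
a=save("scene","s9");a=cv2.imread("pics/s9.png")[90:195,190:320];cv2.imwrite("pics/s9c.png",cv2.resize(a,None,fx=5,fy=5,interpolation=cv2.INTER_CUBIC))
s=arm.get_state();print(s["eef_pos"],s["ee_rot"],s["width"],s["force"],s["t"])
E
```

```text
[0.61546435 0.2405899  0.23564831] [-3.13981116e+00  2.91679048e-04 -1.25705579e+00] 0.039822976687758076 [ 0.07585065 -0.43744402 -0.31618287] 29.2833
```

View pics/s9c.png

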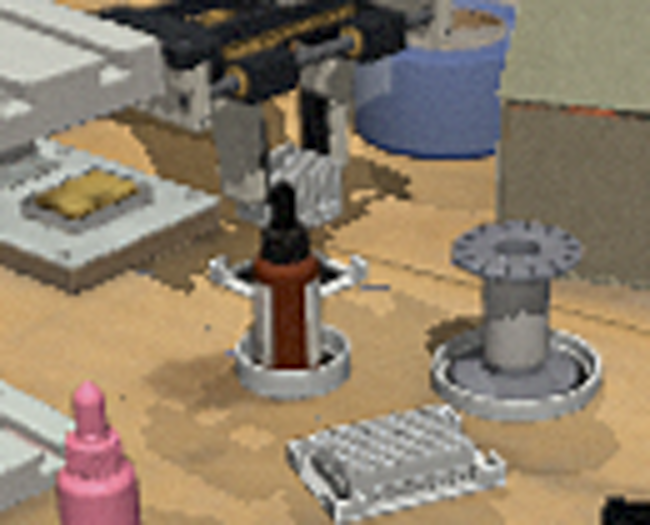

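The sink hangs level above the square tray. A small correction of (+0.7, +4), then down.

Emit:
move_arm(deltas=[[0.7,4,-10,0,0,0],[0,0,-12,0,0,0],[0,0,-8,0,0,0],[0,0,-4,0,0,0],[0,0,0,0,0,0]])

```text
t: 29.7
eef_pos: [0.6152, 0.2441, 0.1986]
ee_rot: [3.139, -0.001, -1.257]
force: [-0.2, 1.0, -0.5]
width: 0.0397
```

Emit:
move_arm(deltas=[[0,0,-2,0,0,0],[0,0,-1,0,0,0],[0,0,-1,0,0,0],[0,0,0,0,0,0],[0,0,0,0,0,0]])

```text
t: 30.12
eef_pos: [0.6157, 0.2443, 0.1978]
ee_rot: [-3.141, -0.0, -1.257]
force: [-4.2, -0.9, 8.0]
width: 0.04
```

Contact at the expected height. Release and rise to a clear position.

Emit:
move_arm(deltas=[[0,0,1,0,0,0],[0,0,0,0,0,0],[0,0,0,0,0,0],[0,0,0,0,0,0],[0,0,4,0,0,0]], claw=60)

```text
t: 30.53
eef_pos: [0.6154, 0.2441, 0.2004]
ee_rot: [3.14, -0.0, -1.257]
force: [-0.9, -0.8, -0.3]
width: 0.0649
```

Emit:
move_arm(deltas=[[0,0,15,0,0,0],[0,0,30,0,0,0],[0,0,38,0,0,0],[0,0,38,0,0,0],[0,0,38,0,0,0]])

```text
t: 30.95
eef_pos: [0.6155, 0.2441, 0.362]
ee_rot: [3.141, -0.0, -1.257]
force: [1.1, 0.9, 0.3]
width: 0.0669
```

Emit:
move_arm(deltas=[[0,0,38,0,0,0],[0,0,30,0,0,0],[-10,30,10,0,0,0],[-10,30,0,0,0,0],[-10,30,0,0,0,0]])

```text
t: 31.37
eef_pos: [0.5854, 0.3347, 0.4402]
ee_rot: [-3.139, 0.001, -1.259]
force: [-0.3, 0.1, -0.8]
width: 0.0668
```

Emit:
move_arm(deltas=[[-15,35,0,0,0,0],[-15,35,0,0,0,0],[-15,35,0,0,0,0],[0,0,0,0,0,0],[0,0,0,0,0,0]])

```text
t: 31.78
eef_pos: [0.5394, 0.4414, 0.4377]
ee_rot: [3.141, -0.0, -1.254]
force: [0.9, 0.2, 0.3]
width: 0.0672
```

```bash
python3 - <<'E'
from fit import *
save("scene","s10");save("top","t10")
s=arm.get_state();print(s["eef_pos"],s["t"])
for t,g,z in [("bottle",(.574,.146),.003),("spool",(.667,.084),.003),("square_sink",(.616,.244),.003),("long_sink",(.573,.029),.003),("tape_roll",(.535,-.281),0),("black_pot",(.366,-.18),0)]:
    print(t,[fit(t,c,g,z,(0,.3)) for c in("top","scene")])
a=cv2.imread("pics/s10.png")[90:210,190:340];b=cv2.imread("pics/t10.png")[110:230,140:290]
cv2.imwrite("pics/f.png",np.hstack([cv2.resize(x,(400,320),interpolation=cv2.INTER_CUBIC) for x in(a,b)]))
E
```

```text
[0.54054122 0.43928192 0.43810493] 31.8833
bottle [(np.float64(0.5698), np.float64(0.1447), np.float64(0.332), 'iou', np.float64(0.843), 'sc', 0.51), (np.float64(0.5737), np.float64(0.1488), np.float64(0.154), 'iou', np.float64(0.814), 'sc', 0.97)]
spool [(np.float64(0.667), np.float64(0.0849), np.float64(0.289), 'iou', np.float64(0.942), 'sc', 0.62), (np.float64(0.6701), np.float64(0.0915), np.float64(0.419), 'iou', np.float64(0.913), 'sc', 0.86)]
square_sink [(np.float64(0.617), np.float64(0.2434), np.float64(0.315), 'iou', np.float64(0.928), 'sc', 0.65), None]
long_sink [(np.float64(0.5716), np.float64(0.0305), np.float64(-0.001), 'iou', np.float64(0.932), 'sc', 0.73), (np.float64(0.5731), np.float64(0.0295), np.float64(-0.088), 'iou', np.float64(0.936), 'sc', 0.6)]
tape_roll [(np.float64(0.5357), np.float64(-0.2806), np.float64(0.154), 'iou', np.float64(0.945), 'sc', 0.75), (np.float64(0.5375), np.float64(-0.2813), np.float64(0.107), 'iou', np.float64(0.974), 'sc', 0.65)]
black_pot [(np.float64(0.3636), np.float64(-0.1816), np.float64(0.232), 'iou', np.float64(0.969), 'sc', 0.9), None]
```

View pics/f.png

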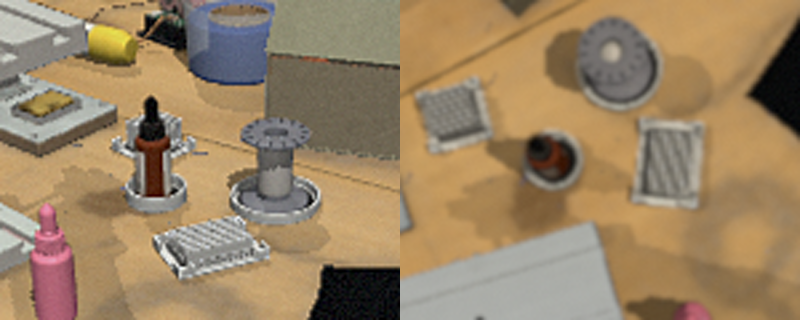

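All four items sit inside their own holders, and the tape roll and pot haven't moved. Handing in.

```bash
python3 -c "
from station import arm
print(arm.job_done())"
```

```text
the job is handed in; nothing more can be done
None
```

The job is handed in at about 32 s of the 120 s allowed. The bottle is in the cup, the spool in the dish, the square heat sink in the square tray and the long heat sink in the oblong tray.

**Final checks:**
- **Position:** the last camera fits put each thing within about 5 mm of its holder's centre, except one reading for the spool. The limit is 14 mm.
- **Upright and turned right:** both heat sinks are turned to match their trays within about 0.06 rad. The last pictures show all four seated and upright. I judged height and tilt from the pictures and the contact felt on lowering; I did not measure them separately.
- **Bystanders:** the tape roll and the pot are within about 1 mm of where they started.

**Deliberate offset:** I set the long sink 4.5 mm off centre, away from the bottle, because the gripper's body would otherwise have come too close to the cap.

**Missed or disagreeing checks:**
- **Missed finds:** in the last scene picture, the networks missed the square sink, which is partly behind the bottle, and the pot. Both were checked from the top camera only.
- **Spool:** the two cameras disagreed by about 7 mm. The scene view put it about 8 mm off centre, while the top view and the arm's position at release both put it about 1 mm off.
- **Bottle:** the two cameras differed by about 6 mm, and both fits were weak. Each still put it within 5 mm of the cup's centre.

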